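# Turn the slide holder's flap over

## Robot

A 7-joint arm with a two-finger parallel gripper is mounted at the origin on a cart in front of the work surface, level with it; the furniture and walls round the work are solid. World frame = base frame: x ahead of the robot, y to its left, z up, the work surface at z = 0. Lengths are in m, angles in rad, forces in N, time in s.
With the tool pointing down it reaches from about 0.4 to 0.875 m from the base axis. Payload 19.3 kg.
Tool frame: the origin (TCP) lies midway between the tips of the shut fingers; the grasp point (between the pads) lies 19 mm behind it (robot.pinch_z is the distance from the TCP to the grasp point, in m); z points along the fingers, y is the direction in which the jaws open and shut (so a half turn about z gives the same grasp; the last joint's range is limited). The gripper opens to 85 mm and grips with 20 to 120 N. Pads are 22 mm wide; open, the fingers measure 114 mm over their backs; the gripper's body (76 mm by 85 mm) begins 54 mm behind the grasp point. The pads swing forward as they close: fully open they stand 13 mm farther back than shut.
Start: joints at [-1.416, 0.521, -0.036, 1.599, 0.021, 1.021, -0.113], TCP at [0.139, 0.609, 0.231] pointing down, gripper open.
Joint ranges: [-2.91, 2.91], [-0.3, 2.13], [-1.5, 1.42], [0.17, 2.43], [-1.26, 4.41], [0.16, 1.93], [-2.52, 2.52]. Speed limits (rad/s): [1.89, 1.89, 2.39, 2.39, 3.01, 3.01, 3.01].

## Interface

Orientations are given as a rotation vector (axis times angle).
In Python, from station import robot gives the robot as it stands. The module is installed in compiled form; this text tells all that it offers. Calls block until the motion is done:
- robot.move_pose(position, orientation): joint-space move of the TCP to a pose.
- robot.move_l(position, frame=None, rate=0.15): straight line of the TCP; frame=None keeps the orientation; rate is the mean speed in m/s.
- robot.move_joints(angles): joint-space move.
- robot.command_gripper(opening): opening from 0.0 (shut) to 1.0 (fully open); the grip force is fixed at half the most; returns when the fingers have stopped.
- robot.dwell(seconds).
- robot.ik(position, orientation): joint angles nearest the present ones, or None.
- robot.sense(): the state.
- robot.camera(name): name is "side" or "top"; returns the picture (480x640x3 uint8, red, green, blue); there is no depth.
- robot.camera_model(name): a dict with "fx", "fy", "cx", "cy" (pixels), "cam_to_world" (4x4, takes a point from camera to world coordinates). Camera axes: x right, y down, z forward; pixel columns grow to the right and rows downward; lengths in m; the calibration is good to about 2 mm. A picture is of the moment at which its call begins. camera_model takes no time and is no camera call.
A pose or a line that the arm cannot do raises robot.IKError and nothing moves.
- robot.hand_in(): hands the job in, once; it reports no verdict.
The state is a dict: "time_s": time; "q": joint angles; "joint_vel": joint speeds; "joint_torque": joint torques, N m; "tool_pos": TCP position; "eef_rot": TCP orientation; "wrist_force": force on the tool from outside, world axes, zero at the start; "ft_torque": the same for the moment, N m; "grip_width": opening from 0.0 (shut) to 1.0 (fully open).
Only numpy, scipy, OpenCV 4.12 (cv2) and the standard library are available. Lean on these libraries where they do the work, as an engineer would, in place of code of your own. Each camera call takes 0.05 s, during which the arm holds its last target.

## Task

Two hinged flap holders stand on the counter, one with rectangular slide windows and one with round disc windows. Take the flap with the two rectangular glass slides by the black roller at its free end and flip it right over its hinge, so that it lies flat on the rest at the other side with its clipped face up; then let go. Leave the flap with the round discs lying as it is.

Things in the scene. Friction and masses are not known exactly. Their poses are not given: they have to be found in the camera images.
- slide_holder_leaf (a joint): Turn in rad of the flap to flip: 0 at the start, flat on the first rest; pi when flat on the other rest. Flat aluminium frame 82 x 80 x 6 mm with two long rectangular windows showing glass slides, hinged on an 80 mm edge to a fixed grey base (200 x 100 x 8 mm). 0.1 to 0.16 kg; the hinge is easy and lightly damped: let go, the flap falls to the nearer rest.
- slide_holder_roller (a point): Centre of the black grip roller at the flap's free end, 125 mm from the hinge axis: diameter 14, length 26 mm, along the hinge axis (its y), on a 12 mm wide neck 31 mm past the frame's edge. Pinched by its two flat ends from above it turns between the fingers as the flap swings. Flat on either side it hangs free beyond the base, 34 mm over the counter.
- slide_holder_hinge (a point): Point on the hinge axis at the middle of the same holder, 34 mm over the counter; fixed to the base. Its y axis is the hinge axis (level), its z axis points up, and the roller starts 125 mm to its -x side and ends 125 mm to its +x side.
- disc_holder_leaf (a joint): Turn of the flap of the other holder in rad, 0 as it starts. Its holder is the same in size and material, but the flap has four round windows with glass discs. To be left as it is.

How it is judged:
By the outcome, as a careful person would: the job done as asked, in the order asked, and still so for the second after the job is handed in, with the robot touching nothing.
It also fails if it takes over 38 s, if anything falls off the work surface, if the arm or the gripper's body presses on something with over 40 N, if the wrist force passes 120 N, or if a joint passes its speed limit or range.

## Working session

There is one attempt and no reset: what is moved stays moved. The work goes in short steps, each a Python script; the robot and the scene stay as the last script left them, time stands still between calls to the robot, and variables do not carry over. Pictures are saved under pics/ and viewed, and the job is handed in when it is done.

```bash
mkdir -p pics; python3 - <<'E'
from station import robot
import cv2
for n in("top","side"):
    im=robot.camera(n); cv2.imwrite(f"pics/{n}0.png",im[:,:,::-1]); m=robot.camera_model(n); print(n,m)
s=robot.sense();print(s)
E
```

```text
top {'fx': 515.8525786123204, 'fy': 515.8525786123204, 'cx': 319.031363128506, 'cy': 238.55489654835768, 'cam_to_world': array([[ 0.01876577, -0.99127838,  0.13044166,  0.32750087],
       [-0.99978381, -0.019773  , -0.00643079, -0.04390717],
       [ 0.00895392, -0.13029278, -0.99143513,  1.12562092],
       [ 0.        ,  0.        ,  0.        ,  1.        ]])}
side {'fx': 439.4499938094811, 'fy': 439.4499938094811, 'cx': 322.29861269442165, 'cy': 239.5858103136197, 'cam_to_world': array([[-0.99721654,  0.06401963, -0.0382186 ,  0.49539294],
       [ 0.07139367,  0.67209462, -0.73701545,  0.61222453],
       [-0.02149694, -0.73769256, -0.67479447,  0.6901451 ],
       [ 0.        ,  0.        ,  0.        ,  1.        ]])}
{'time_s': 0.1, 'q': array([-1.41616637,  0.5219144 , -0.03629651,  1.59993487,  0.02121133,
        1.0210711 , -0.1127844 ]), 'joint_vel': array([ 0.00064692, -0.00165718,  0.00128083,  0.00027773, -0.00114299,
       -0.0009303 , -0.00046831]), 'joint_torque': array([ 2.47679891e-03, -9.28484416e+01,  1.98326178e+00, -3.70535839e+01,
        1.81039015e-02,  5.37343600e-03,  9.33496335e-05]), 'tool_pos': array([0.13932706, 0.6089837 , 0.23081434]), 'eef_rot': array([-3.52442653e-01, -3.12174348e+00,  1.48049786e-03]), 'wrist_force': array([-0.27440653,  0.15257592,  0.62589916]), 'ft_torque': array([-0.02022078, -0.01211459,  0.00824967]), 'grip_width': 0.9956225164375269}
```

View pics/top0.png

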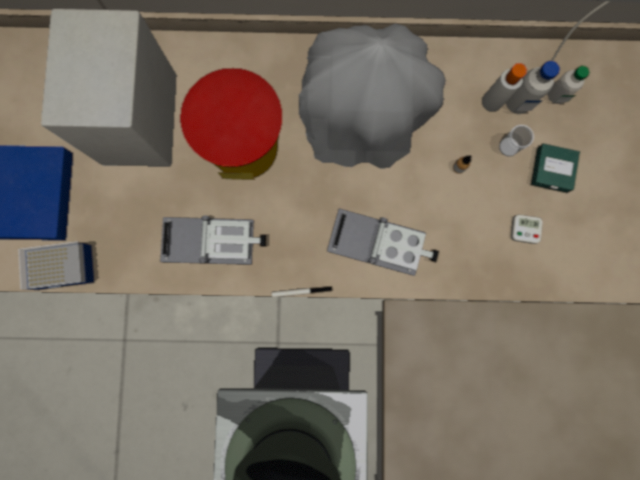

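View pics/side0.png

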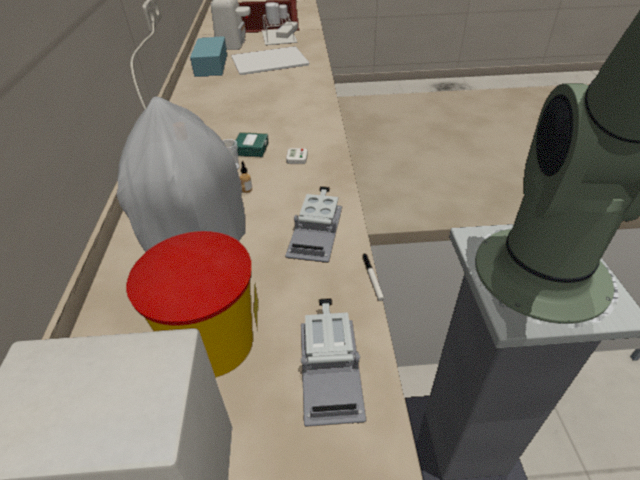

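```bash
python3 - <<'E'
import cv2
a=cv2.imread("pics/top0.png")[205:280,150:280]; cv2.imwrite("pics/topz.png",cv2.resize(a,None,fx=6,fy=6,interpolation=cv2.INTER_CUBIC))
a=cv2.imread("pics/side0.png")[290:430,280:390]; cv2.imwrite("pics/sidez.png",cv2.resize(a,None,fx=4,fy=4,interpolation=cv2.INTER_CUBIC))
E
```

```text
(no output)
```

View pics/topz.png

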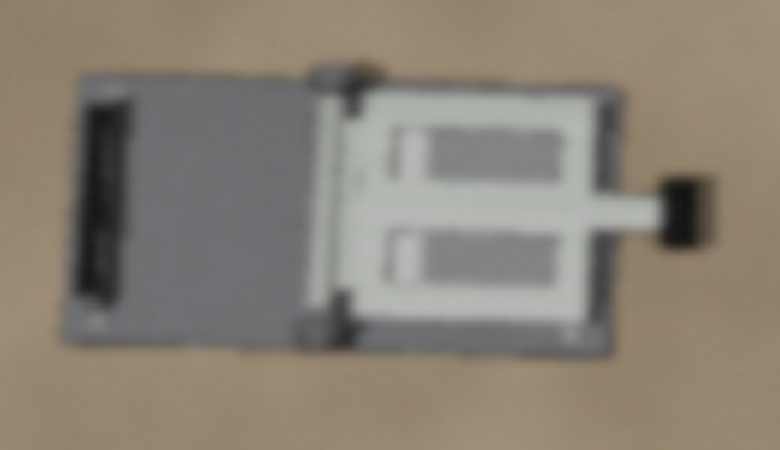

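View pics/sidez.png

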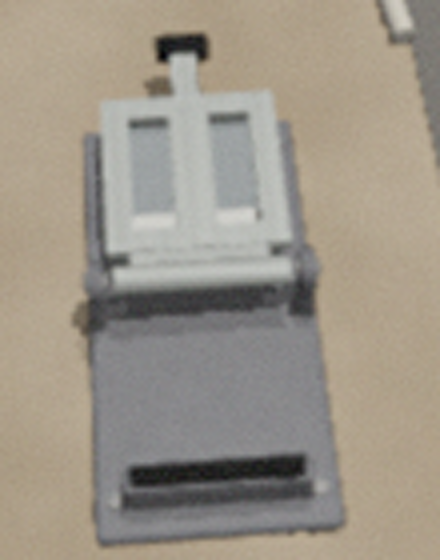

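```bash
cat > h.py <<'E'
from station import robot
import numpy as np
def ray(n,u,v):
    m=robot.camera_model(n);T=m["cam_to_world"];d=T[:3,:3]@[(u-m["cx"])/m["fx"],(v-m["cy"])/m["fy"],1];return T[:3,3],d
def atz(n,u,v,z):
    o,d=ray(n,u,v);return o+d*(z-o[2])/d[2]
def proj(n,p):
    m=robot.camera_model(n);T=m["cam_to_world"];c=T[:3,:3].T@(np.array(p)-T[:3,3]);return m["fx"]*c[0]/c[2]+m["cx"],m["fy"]*c[1]/c[2]+m["cy"]
E
python3 - <<'E'
from h import *
np.set_printoptions(precision=4,suppress=True)
t=lambda x,y,z:atz("top",150+x/6-.4,205+y/6-.4,z)
s=lambda x,y,z:atz("side",280+x/4-.4,290+y/4-.4,z)
print("base top"); B=[t(*p,.008) for p in[(78,74),(622,90),(612,355),(62,345)]];print(np.array(B),np.mean(B,0))
print("base side",*[s(*p,.008) for p in[(100,535),(342,522)]])
print("roller",t(683,212,.04),s(182,45,.037))
print("knuckles top",t(338,76,.04),t(322,330,.04),"side",s(97,275,.04),s(308,265,.04))
print("neck at frame edge",t(598,208,.036))
E
```

```text
base top
[[0.5155 0.2925 0.008 ]
 [0.5136 0.0939 0.008 ]
 [0.4165 0.094  0.008 ]
 [0.4162 0.2925 0.008 ]] [0.4655 0.1932 0.008 ]
base side [0.5153 0.2936 0.008 ] [0.4195 0.2962 0.008 ]
roller [0.465  0.0668 0.04  ] [0.4655 0.0724 0.037 ]
knuckles top [0.5113 0.1908 0.04  ] [0.4208 0.1921 0.04  ] side [0.511  0.1965 0.04  ] [0.4215 0.1993 0.04  ]
neck at frame edge [0.4664 0.0974 0.036 ]
```

```bash
cat >> h.py <<'E'
from scipy.spatial.transform import Rotation as Rn
np.set_printoptions(precision=3,suppress=True)
RA=Rn.from_matrix(np.array([[0,1,0],[1,0,0],[0,0,-1.]]).T).as_rotvec()
RB=Rn.from_matrix(np.array([[0,-1,0],[-1,0,0],[0,0,-1.]]).T).as_rotvec()
E
python3 - <<'E'
from h import *
print("box",atz("top",100,163,0),atz("top",172,165,0),"bin",atz("top",245,178,0))
for R in(RA,RB):
    for p in[(.40,.35,.25),(.465,.069,.2),(.465,.069,.0125),(.465,.194,.138),(.465,.319,.0125),(.465,.319,.2)]:
        print(p,robot.ik(p,R))
E
```

```text
box [0.636 0.442 0.   ] [0.635 0.281 0.   ] bin [0.609 0.117 0.   ]
(0.4, 0.35, 0.25) [-1.098  0.369  0.353  1.839 -0.153  0.96  -0.68 ]
(0.465, 0.069, 0.2) [-0.678  0.358  0.514  2.048 -0.244  0.794 -0.019]
(0.465, 0.069, 0.0125) [-0.426  0.682  0.202  2.146 -0.382  0.346  0.093]
(0.465, 0.194, 0.138) [-0.809  0.498  0.396  2.016 -0.297  0.682 -0.224]
(0.465, 0.319, 0.0125) [-0.83   0.758  0.175  1.903 -0.251  0.501 -0.481]
(0.465, 0.319, 0.2) [-0.96   0.485  0.352  1.811 -0.21   0.883 -0.511]
(0.4, 0.35, 0.25) [-0.557  0.369 -0.356  1.811  0.151  0.988  2.167]
(0.465, 0.069, 0.2) [ 0.645  0.613 -1.269  1.988  0.68   1.062  2.204]
(0.465, 0.069, 0.0125) [-0.052  0.674 -0.29   2.127  0.474  0.402  2.419]
(0.465, 0.194, 0.138) [-0.27   0.478 -0.318  1.989  0.223  0.708  2.417]
(0.465, 0.319, 0.0125) [-0.452  0.765 -0.358  1.883  0.463  0.576  2.029]
(0.465, 0.319, 0.2) [-0.448  0.479 -0.355  1.783  0.203  0.915  2.251]
```

```bash
python3 - <<'E'
from h import *
import cv2
robot.move_pose((.40,.35,.25),RA)
robot.move_pose((.465,.069,.16),RA)
robot.command_gripper(.6)
robot.move_l((.465,.069,.07),rate=.12)
s=robot.sense();print(s["time_s"],s["tool_pos"],s["wrist_force"],s["q"],s["grip_width"])
im=robot.camera("side")[:,:,::-1];cv2.imwrite("pics/s1.png",im)
cv2.imwrite("pics/s1z.png",cv2.resize(im[220:420,220:420],None,fx=3,fy=3,interpolation=cv2.INTER_CUBIC))
E
```

```text
3.9667 [0.465 0.069 0.07 ] [ 0.263 -0.536 -0.776] [-0.496  0.572  0.295  2.135 -0.348  0.479  0.065] 0.5965324169754561
```

View pics/s1z.png

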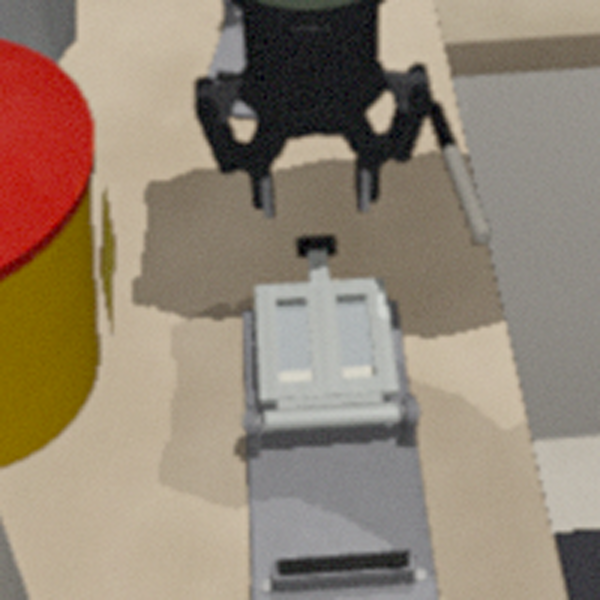

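The zoomed side picture shows the fingertips at columns 265 and 365 (zoomed pixels). Their midpoint is 315, and the roller is at 316, so the jaws straddle it. Next I lower the gripper and grip.

```bash
python3 - <<'E'
from h import *
import cv2
robot.move_l((.465,.069,.0125),rate=.08)
s=robot.sense();print(s["time_s"],s["tool_pos"],s["wrist_force"])
robot.command_gripper(0)
s=robot.sense();print(s["time_s"],s["tool_pos"],s["wrist_force"],s["grip_width"],s["grip_width"]*85)
im=robot.camera("side")[:,:,::-1]
cv2.imwrite("pics/s2z.png",cv2.resize(im[220:420,220:420],None,fx=3,fy=3,interpolation=cv2.INTER_CUBIC))
E
```

```text
4.8833 [0.465 0.069 0.013] [0.425 0.724 0.319]
5.2333 [0.466 0.069 0.013] [ 0.927 -0.593  4.709] 0.28781341431919827 24.464140217131852
```

View pics/s2z.png

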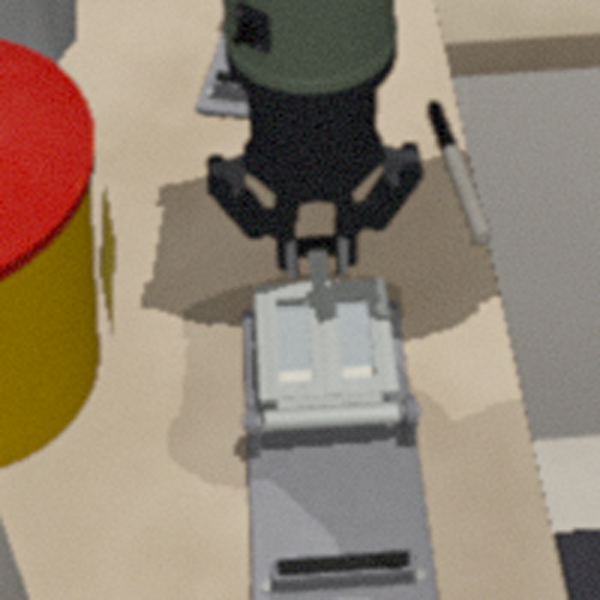

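The picture and a 24.5 mm grip width both show the roller pinched between the pads. Now the arc, watching the force.

```bash
cat > arc.py <<'E'
from h import *
import sys,cv2
a0,a1=float(sys.argv[1]),float(sys.argv[2])
yh,r,dz=.194,.125,.0125
for a in np.arange(a0,a1+.1,10):
    t=np.radians(a)
    robot.move_l((.465,yh-r*np.cos(t),dz+r*np.sin(t)),rate=.12)
    s=robot.sense();print(int(a),round(s["time_s"],2),s["tool_pos"],s["wrist_force"],round(s["grip_width"],3))
    if np.linalg.norm(s["wrist_force"])>35 or s["grip_width"]<.25: print("STOP");break
im=robot.camera("side")[:,:,::-1]
cv2.imwrite(f"pics/arc{int(a1)}.png",cv2.resize(im[180:430,200:450],None,fx=2.4,fy=2.4,interpolation=cv2.INTER_CUBIC))
E
python3 arc.py 10 60
```

```text
10 5.62 [0.466 0.071 0.034] [ 4.779 -3.469 -2.489] 0.291
20 5.95 [0.466 0.076 0.055] [ 5.488 -3.738 -3.359] 0.285
30 6.28 [0.466 0.085 0.074] [ 6.974 -3.551 -1.224] 0.283
40 6.62 [0.466 0.098 0.092] [ 8.288 -3.091 -0.198] 0.291
50 6.95 [0.466 0.113 0.108] [ 7.239 -5.307  1.508] 0.289
60 7.28 [0.466 0.131 0.12 ] [ 7.616 -4.771  2.885] 0.287
```

View pics/arc60.png

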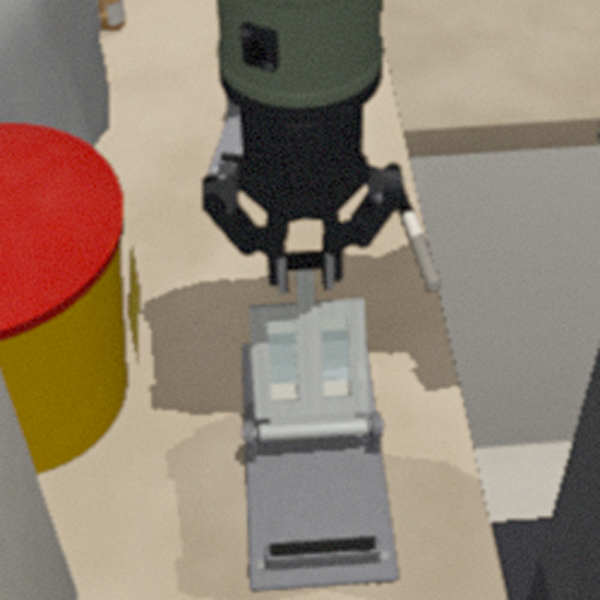

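The flap is lifting with the roller still between the pads, and the forces stay under 10 N. I continue over the top.

```bash
python3 arc.py 70 130
```

```text
70 7.67 [0.466 0.151 0.129] [ 8.672 -4.712  4.332] 0.289
80 8.0 [0.466 0.172 0.135] [ 8.781 -5.071  4.109] 0.289
90 8.33 [0.466 0.194 0.137] [10.155 -3.565  3.928] 0.293
100 8.67 [0.467 0.216 0.135] [10.58  -1.657  5.78 ] 0.289
110 9.0 [0.467 0.237 0.129] [11.133 -1.355  6.267] 0.287
120 9.33 [0.467 0.257 0.12 ] [12.15  -0.61   5.458] 0.286
130 9.67 [0.467 0.275 0.107] [13.104  0.664  5.334] 0.289
```

View pics/arc130.png

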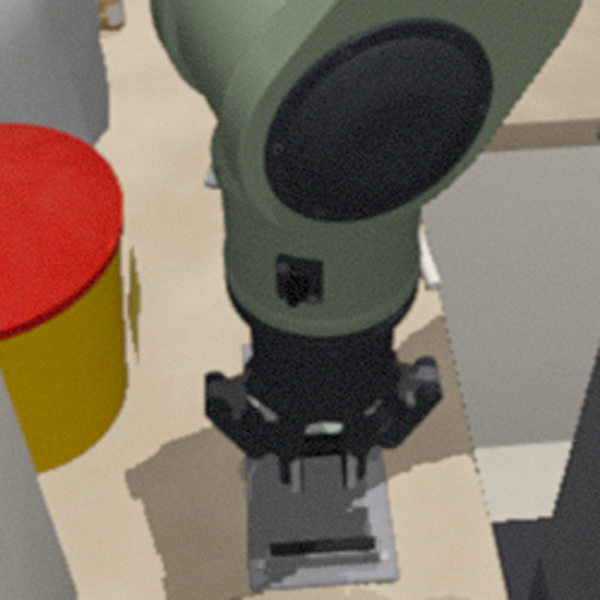

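The roller is still held past the top. The sideways force is 13 N, which suggests the hinge is slightly yawed, so I shift x by 2 mm to relieve it and finish the arc.

```bash
sed -i 's/\.465,yh/.467,yh/' arc.py; python3 arc.py 140 180
```

```text
140 10.05 [0.467 0.29  0.092] [3.694 3.076 6.665] 0.293
150 10.38 [0.467 0.302 0.074] [5.189 1.019 4.35 ] 0.286
160 10.72 [0.467 0.311 0.054] [5.35  0.979 4.66 ] 0.291
170 11.05 [0.468 0.317 0.033] [6.911 0.574 3.84 ] 0.295
180 11.38 [0.468 0.319 0.011] [5.584 2.205 3.821] 0.289
```

View pics/arc180.png

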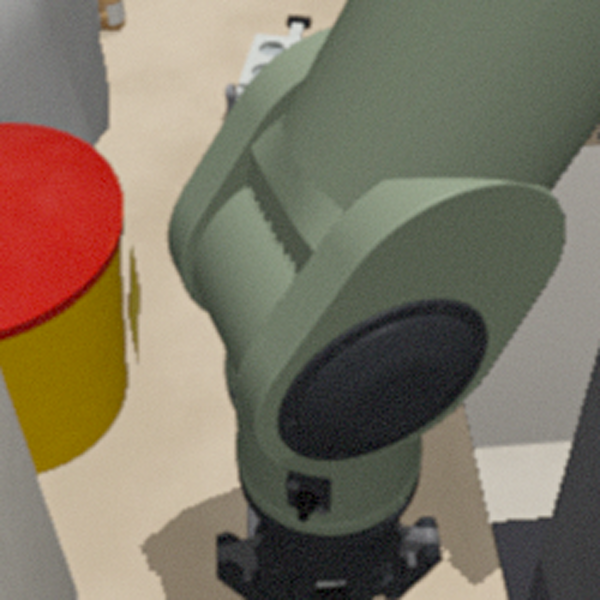

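The holder is hidden by the arm here. The TCP is at the 180° point and the forces are low, so I open, rise straight up, move clear and look.

```bash
python3 - <<'E'
from h import *
import cv2
robot.command_gripper(.6)
robot.dwell(.3)
robot.move_l((.467,.319,.18),rate=.12)
robot.move_pose((.30,.50,.25),RA)
s=robot.sense();print(s["time_s"],s["tool_pos"],s["wrist_force"])
a=robot.camera("side")[:,:,::-1];b=robot.camera("top")[:,:,::-1]
cv2.imwrite("pics/s9.png",a);cv2.imwrite("pics/t9.png",b)
cv2.imwrite("pics/t9z.png",cv2.resize(b[200:290,140:290],None,fx=5,fy=5,interpolation=cv2.INTER_CUBIC))
E
```

```text
14.65 [0.301 0.499 0.25 ] [0.323 0.64  0.173]
```

View pics/s9.png

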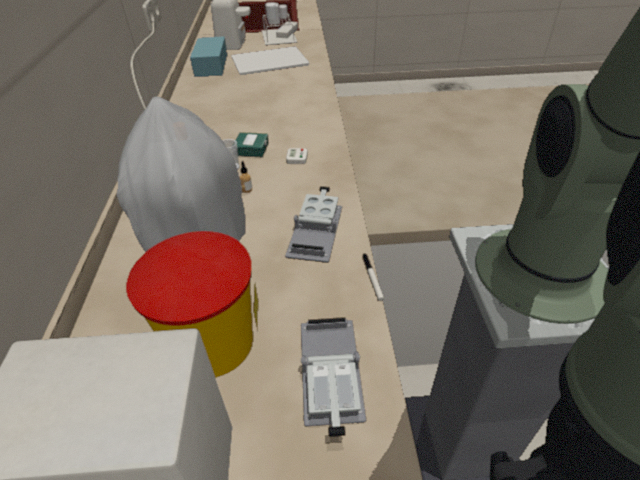

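View pics/t9.png

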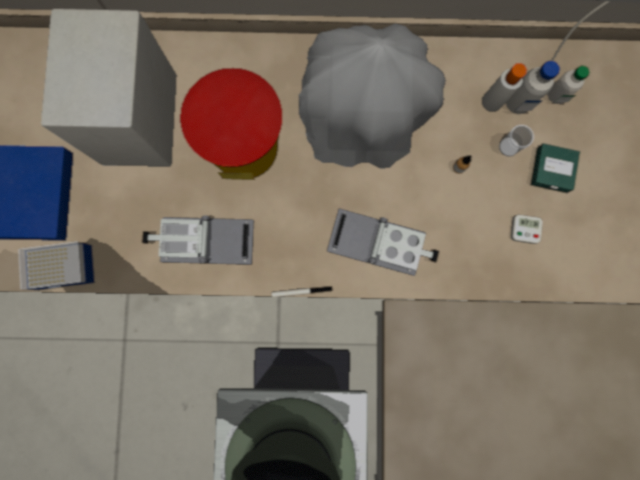

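View pics/t9z.png

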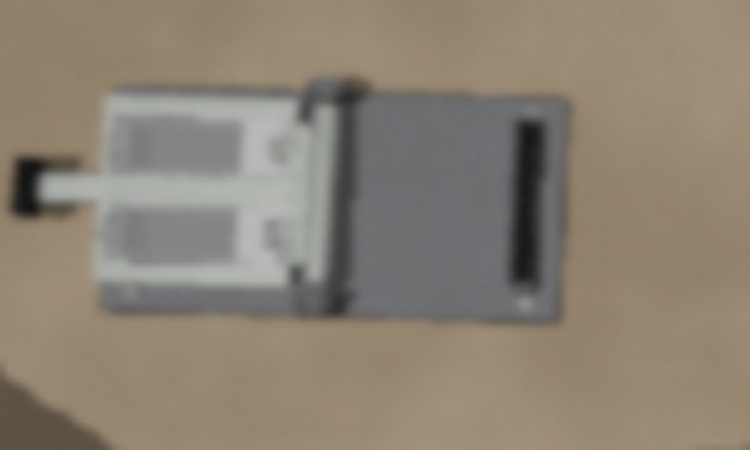

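```bash
python3 - <<'E'
from h import *
print(atz("top",145.4,237.2,.038),atz("side",336,431,.037), proj("top",(.467,.319,.038)),proj("side",(.467,.319,.038)))
o1,d1=ray("top",145.4,237.2);o2,d2=ray("side",336,431)
A=np.c_[d1,-d2];k=np.linalg.lstsq(A,o2-o1,rcond=None)[0];print("tri",o1+d1*k[0],o2+d2*k[1])
print(robot.hand_in())
E
```

```text
[0.466 0.317 0.038] [0.468 0.323 0.037] (np.float64(144.61638212319951), np.float64(236.78737133095083)) (np.float64(336.60595141585316), np.float64(428.26075724336545))
tri [0.467 0.32  0.03 ] [0.468 0.32  0.03 ]
the job is handed in; nothing more can be done
None
```

I gripped the slide flap by its black roller, swung it over its hinge and lowered it onto the rest at the other side. Then I let go, moved the arm clear and handed the job in at about 15 s on the robot clock, within the 38 s limit.

**Flap position:** Both cameras show the slide flap flat on the far rest with its clipped face up. Triangulating the roller gives about (0.467, 0.320, 0.030) m. The expected point is about (0.467, 0.319, 0.034) m. The 4 mm difference in height is about what I expect from the 2 mm calibration and reading pixels by eye.

**Disc holder:** It looks unchanged in both pictures, and the arm never went near it.

**Forces:** The highest wrist force I read was about 14 N, sideways, during the swing. It came from the holder sitting slightly turned, so I shifted x by 2 mm partway to relieve it. After release the reading was under 1 N.

**Disagreement:** The side camera consistently read y about 3 to 7 mm higher than the top camera on raised points such as the roller and hinge knuckles. I used values nearer the top camera's, and the grip held throughout.

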